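# Snug up the plug of a watering manifold and cap it

### The job

Screw the brass plug in the green watering manifold clockwise until it goes properly snug, taking fresh grips as needed, without overtightening it; that it eases back a little when let go is normal. Then put the black dust cap over the plug so that it sits fully down on the manifold, and let go. Leave the other things on the table where they are.

Things in the scene. Friction and masses are not known exactly. Their poses are not given: they have to be found in the camera images.
- manifold: green cast block of a drip-watering manifold, fixed to the table: body 112 x 86 mm, flat deck 40 mm above the table, foot flange 150 x 70 x 7 mm, three brass hose barbs on its +x side. Origin at the table under the port's axis, which is vertical and central; z up.
- port (a point): centre of the port at deck height (40 mm above the table). A round collar, 44 mm outside diameter and 14 mm tall, stands round it on the deck; the cap goes over collar and plug and its rim rests on the deck.
- plug: brass tapered plug, already started in the port's thread and held upright there. Head: a flat-sided bar 36 mm long (its x) x 14 mm thick (its y) x 26 mm tall; grip it across the 14 mm. Origin on the axis at the head's underside, z up, 24 mm above the deck and 10 mm above the collar's top. Clockwise from above tightens; it stays at this height (it does not visibly sink).
- plug_head (a point): middle of the top face of the plug's head (26 mm above the plug's origin), turning with it: x along the bar, y across it.
- seat: elastic tapered seat in the port, out of sight; its height differs each time. The plug runs freely (drag about 0.18 N m) for 0.4 to 2.1 rad, then the taper bites and the torque climbs some 1.4 N m per rad over 0.3 to 0.6 rad. Read with the turning paused, 0.5 to 0.55 N m is right; beyond 0.75 it is overtightened. Let go, the plug eases back about 0.2 rad and stays: normal, start the grip afresh.
- cap: loose black dust cap, 90 g: an upturned cup of 58 mm outside and 52 mm inside diameter, 60 mm tall, 56 mm deep inside, with a round knob 22 mm in diameter and 26 mm tall on top. Stands open side down on the table. Origin at the centre of its open rim, z up.
- cap_knob (a point): middle of the top face of the cap's knob, 86.5 mm above the rim.
- duck: yellow rubber duck, 56 x 46 x 42 mm, origin under its middle; bystander, leave alone.
- vase: pale green glass bud vase, 46 mm wide, 144 mm tall, origin under its middle; bystander, leave alone.
- clay_pot: small clay pot, 64 mm wide, 50 mm tall, origin under its middle; bystander, leave alone.
- glue: small brown dropper bottle, 33 mm wide, 102 mm tall, origin under its middle; bystander, leave alone.
Not all that is in view belongs to the job. There is more than one size of the manifold; the one meant has the size given above.

How it is judged:
By the outcome, as a careful person would: the job done as asked, in the order asked, and still so for the second after the job is handed in, with the robot touching nothing.
It also fails if it takes over 72 s, if anything falls off the work surface, if the arm or the gripper's body presses on something with over 40 N, if the wrist force passes 120 N, or if a joint passes its speed limit or range.

### The arm

A 7-joint arm with a two-finger parallel gripper is mounted at the origin on the work surface; the furniture and walls round the work are solid. World frame = base frame: x ahead of the robot, y to its left, z up, the work surface at z = 0. Lengths are in m, angles in rad, forces in N, time in s.
With the tool pointing down it reaches from about 0.425 to 0.95 m from the base axis. Payload 16.7 kg.
Tool frame: the origin (TCP) lies midway between the tips of the shut fingers; the grasp point (between the pads) lies grip_point_offset behind it (grip_point_offset is the distance from the TCP to the grasp point, in m); z points along the fingers, y is the line along which they close (so a half turn about z gives the same grasp; the last joint's range is limited). The gripper opens to 94 mm and grips with 3 to 60 N. Pads are 16 mm wide; open, the fingers measure 119 mm over their backs; the gripper's body (75 mm by 177 mm) begins 78 mm behind the grasp point.
Start: joints at [-1.472, 0.426, 0.074, 1.606, -0.034, 1.111, -0.067], TCP at [0.166, 0.654, 0.168] pointing down, gripper open.
Joint ranges: [-2.85, 2.85], [-0.5, 2.14], [-1.23, 1.37], [0.21, 2.46], [-1.02, 4.16], [0.16, 2.05], [-2.73, 2.73]. Speed limits (rad/s): [1.89, 1.89, 2.39, 2.39, 3.01, 3.01, 3.01].

### API

Orientations are given as a unit quaternion [x, y, z, w].
In Python, from plant import * gives the robot as it stands. The module is installed in compiled form; this text tells all that it offers.
- The arm moves only by the shell command python3 -m creep 'ROWS'. ROWS is JSON, a list that holds one entry, the list of rows, each a list of 7 numbers: the turn, a rotation vector about the tool's x, y, z normalised to -1 to 1, where 1 is 8 degrees, then the shift along the tool's x, y, z normalised to -1 to 1, where 1 is 0.025 m, then the opening in per cent of the stroke, from 0 (shut) to 100 (fully open). In form: [[[rx, ry, rz, x, y, z, grip], ...]]. A call has 1 to 5 rows; each row shifts and turns the commanded pose from where the row before left it, along the tool's axes as they then stand; what a row does not reach is not made up. A row lasts 1/8 s, in which the tool goes at most 62.5 mm and 10.7 degrees, less where a joint would pass 70% of its speed; a pose out of reach is approached as far as the arm can. A call with a number of a shift or a turn outside -1 to 1 is refused whole. A call with a gripper value outside its range is refused whole. The fingers move at their own pace and stop on an object; the grip force is fixed at half the most. Time passes only in rows, so rows that do not move let the fingers close. It gives the time, the measured TCP pose, the force, the opening and the grip force at its end, in the units of the state.
- get_obs(): the state, without advancing time (a new reading comes with each control period).
- read_camera(name): name is "side" or "top" or "wrist"; returns a dict with "pixels" (420x560x3 uint8, blue, green, red), "range_z" (420x560 float32, m along the optical axis (not along the pixel's ray), 0 where there is no reading), "camera_matrix" (3x3 intrinsics, pixels), "distortion" ([k1, k2, p1, p2, k3] as OpenCV has them; the pictures are not rectified), "R" (3x3) and "t" (3): a world point X has camera coordinates R X + t. Camera axes: x right, y down, z forward; pixel columns grow to the right and rows downward; lengths in m; the calibration is good to about 2 mm. A picture is of the moment at which its call begins.
- close_job(): hands the job in; it is judged then, once.
Trained networks look in a picture, given as the dict that the camera call returned (one of the last four; its "shot" number tells which), for a name from the list of things; names that differ only in an ending like _2 or _b are one class to them, and where a whole thing is asked for, a point or a joint stands for the part that bears it (a point fixed in the world has none). Each returns a list of dicts, best first, with "conf" (0 to 1); they miss things now and then, are a little off and sometimes report something else, mostly with a low value. They report only what shows in the picture. A call takes as long as a camera call. They do not tell look-alikes from the thing itself.
- masks_of(target, picture): "region" (420x560 bool, what is visible of it) and "box" ([centre column, centre row, width, height] in pixels, round what is visible of it).
- pinpoint(target, picture): "point" ([column, row] in pixels: a listed point, or the origin of a listed thing).
The state is a dict: "time_s": time; "joint_pos": joint angles; "qvel": joint speeds; "tau": joint torques, N m; "tool_pos": TCP position; "eef_rot": TCP orientation; "force": force on the tool from outside, world axes, zero at the start; "wrist_torque": the same for the moment, N m; "opening": opening from 0.0 (shut) to 1.0 (fully open); "gripper_force": force on a finger pad.
Only numpy, scipy, OpenCV 4.12 (cv2) and the standard library are available. Lean on these libraries where they do the work, as an engineer would, in place of code of your own. Each camera call takes 0.05 s, during which the arm holds its last target. There are 200 camera calls.

## Working session

There is one attempt and no reset: what is moved stays moved. The work goes in short steps, Python scripts to look and compute and a shell command to move; the robot and the scene stay as the last step left them, time stands still between calls to the robot, and variables do not carry over. Pictures are saved under pics/ and viewed, at most 10 in all, crops included, and the job is handed in when it is done.

```bash
mkdir -p pics; cat > h.py <<'E'
from plant import *
import numpy as np, cv2
from scipy.spatial.transform import Rotation as Ro
def ray(p,px):
    u=cv2.undistortPoints(np.array([[px]],float),p["camera_matrix"],np.array(p["distortion"]))[0,0]
    R=np.array(p["R"]);t=np.array(p["t"])
    return -R.T@t, R.T@np.array([u[0],u[1],1.])
def at_z(p,px,z):
    c,d=ray(p,px); return c+d*(z-c[2])/d[2]
def cloud(p,m=None):
    z=p["range_z"]; ok=z>0
    if m is not None: ok&=m
    v,u=np.nonzero(ok)
    q=cv2.undistortPoints(np.stack([u,v],1).astype(float)[:,None],p["camera_matrix"],np.array(p["distortion"]))[:,0]
    zz=z[v,u]; X=np.c_[q*zz[:,None],zz]
    return (X-np.array(p["t"]))@np.array(p["R"])
def pix(p,X):
    return cv2.projectPoints(np.array([X],float),cv2.Rodrigues(np.array(p["R"],float))[0],np.array(p["t"],float),p["camera_matrix"],np.array(p["distortion"]))[0][0,0]
E
python3 - <<'E'
from h import *
np.set_printoptions(precision=4,suppress=True)
o=get_obs(); print(o)
for n in ["top","side"]:
    p=read_camera(n); cv2.imwrite(f"pics/{n}0.png",p["pixels"])
    print(n,"cam",-np.array(p["R"]).T@np.array(p["t"]))
    for t,z in [("port",.04),("plug_head",.09),("cap_knob",.0865),("manifold",0)]:
        print(t,[(d["conf"],d["point"],at_z(p,d["point"],z)) for d in pinpoint(t,p)])
E
```

```text
{'time_s': 0.0, 'joint_pos': array([-1.4725,  0.4267,  0.0739,  1.6066, -0.0341,  1.1108, -0.0671]), 'qvel': array([-0.001 , -0.0008, -0.0002, -0.0005,  0.0013,  0.0003, -0.0003]), 'tau': array([  0.0016, -93.5798,   3.6682, -45.4176,  -0.0488,   0.02  ,
         0.0001]), 'tool_pos': array([0.1655, 0.6539, 0.1676]), 'eef_rot': array([ 0.1236,  0.9923, -0.0006, -0.    ]), 'force': array([-0.0854,  0.0339,  0.0244]), 'wrist_torque': array([-0.0353, -0.0533,  0.033 ]), 'gripper_force': 0.0, 'opening': 0.9987110993454448}
top cam [ 0.4516 -0.0015  1.2812]
port [(0.79, [196.7, 289.4], array([0.3387, 0.1916, 0.04  ])), (0.64, [338.8, 214.0], array([ 0.5419, -0.1766,  0.04  ]))]
plug_head [(0.77, [194.8, 294.3], array([0.331 , 0.1883, 0.09  ])), (0.66, [339.4, 213.7], array([ 0.5391, -0.1711,  0.09  ]))]
cap_knob [(0.94, [211.2, 210.6], array([0.5413, 0.1532, 0.0865]))]
manifold [(0.87, [197.1, 285.7], array([0.3449, 0.197 , 0.    ])), (0.63, [336.4, 213.9], array([ 0.545 , -0.1757,  0.    ]))]
side cam [0.3647 0.8007 0.7498]
port [(0.91, [373.6, 301.9], array([0.3434, 0.1849, 0.04  ])), (0.75, [299.0, 175.2], array([ 0.5413, -0.1669,  0.04  ]))]
plug_head [(0.83, [382.4, 271.1], array([0.335 , 0.1557, 0.09  ])), (0.75, [269.9, 287.2], array([0.5196, 0.2275, 0.09  ])), (0.46, [297.5, 157.6], array([ 0.5443, -0.1651,  0.09  ]))]
cap_knob [(0.72, [266.9, 253.0], array([0.5442, 0.1443, 0.0865]))]
manifold [(0.83, [373.1, 321.0], array([ 0.3397,  0.1953, -0.    ])), (0.77, [296.0, 188.8], array([ 0.5484, -0.166 ,  0.    ])), (0.72, [297.8, 156.5], array([ 0.569 , -0.3019,  0.    ]))]
```

View pics/top0.png

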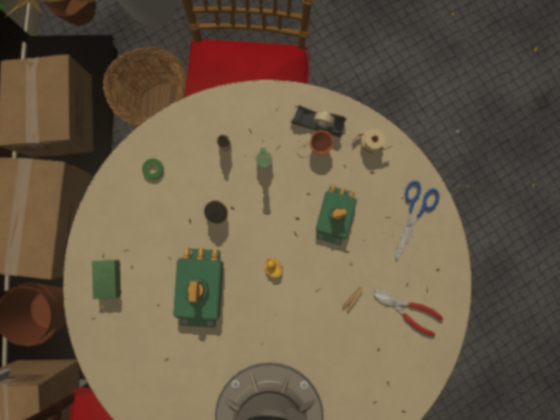

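View pics/side0.png

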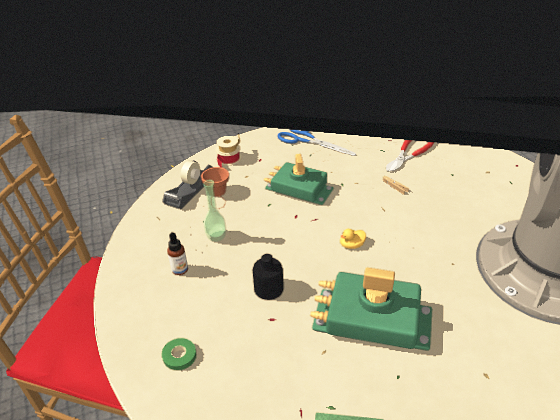

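The top picture shows a large manifold at (198,290), a smaller one at (337,215), the cap at (216,212), the vase at (264,160), the glue at (224,142), the duck at (274,268) and the pot at (321,142). I'll measure both manifolds.

```bash
python3 - <<'E'
from h import *
np.set_printoptions(precision=4,suppress=True)
p=read_camera("top")
X=cloud(p); print("table z",np.median(X[(abs(X[:,0]-.45)<.03)&(abs(X[:,1])<.03),2]))
hsv=cv2.cvtColor(p["pixels"],cv2.COLOR_BGR2HSV)
g=(hsv[...,0]>50)&(hsv[...,0]<95)&(hsv[...,1]>100)
for nm,c in [("big",(.34,.192)),("small",(.545,-.174))]:
    P=cloud(p,g); P=P[np.hypot(P[:,0]-c[0],P[:,1]-c[1])<.12]
    print(nm,len(P),"zhist",np.histogram(P[:,2],bins=np.arange(-.005,.08,.005)))
    d=P[(P[:,2]>.022)&(P[:,2]<.05)]
    r=cv2.minAreaRect((d[:,:2]*1000).astype(np.float32)); print("deck rect mm",r, "z",np.median(d[:,2]))
    A=cloud(p); A=A[np.hypot(A[:,0]-c[0],A[:,1]-c[1])<.06]
    print("max z",np.sort(A[:,2])[-5:])
    h=A[A[:,2]>A[:,2].max()-.012]
    print("head rect",cv2.minAreaRect((h[:,:2]*1000).astype(np.float32)),len(h),h.mean(0))
A=cloud(p); A=A[np.hypot(A[:,0]-.541,A[:,1]-.153)<.06]
k=A[A[:,2]>.075]; b=A[(A[:,2]>.05)&(A[:,2]<.07)]
for q in (k,b): print("cap",len(q),cv2.minEnclosingCircle((q[:,:2]*1000).astype(np.float32)),np.median(q[:,2]))
for n in ["duck","vase","clay_pot","glue"]:
    print(n,[(d["conf"],at_z(p,d["point"],0)) for d in pinpoint(n,p)])
img=p["pixels"]
cv2.imwrite("pics/crop1.png",np.hstack([cv2.resize(img[240:340,150:250],(400,400),interpolation=cv2.INTER_CUBIC),cv2.resize(img[165:265,290:390],(400,400),interpolation=cv2.INTER_CUBIC)]))
E
```

```text
table z -0.0007050660910105992
big 0 zhist (array([0, 0, 0, 0, 0, 0, 0, 0, 0, 0, 0, 0, 0, 0, 0, 0]), array([-0.005,  0.   ,  0.005,  0.01 ,  0.015,  0.02 ,  0.025,  0.03 ,
        0.035,  0.04 ,  0.045,  0.05 ,  0.055,  0.06 ,  0.065,  0.07 ,
        0.075]))
deck rect mm ((0.0, 0.0), (0.0, 0.0), 0.0) z nan
max z [0.1278 0.128  0.1284 0.1287 0.1293]
head rect ((339.94488525390625, 189.31312561035156), (19.85373306274414, 48.96786880493164), 87.83573913574219) 165 [0.3403 0.1893 0.1229]
small 0 zhist (array([0, 0, 0, 0, 0, 0, 0, 0, 0, 0, 0, 0, 0, 0, 0, 0]), array([-0.005,  0.   ,  0.005,  0.01 ,  0.015,  0.02 ,  0.025,  0.03 ,
        0.035,  0.04 ,  0.045,  0.05 ,  0.055,  0.06 ,  0.065,  0.07 ,
        0.075]))
deck rect mm ((0.0, 0.0), (0.0, 0.0), 0.0) z nan
max z [0.093  0.0934 0.0934 0.0937 0.0947]
head rect ((541.9541015625, -171.70843505859375), (13.596309661865234, 35.29520034790039), 19.374582290649414) 77 [ 0.5419 -0.1714  0.0888]
cap 63 ((543.3746948242188, 148.673095703125), 10.822593688964844) 0.08470162947726022
cap 317 ((543.311279296875, 148.6721649169922), 29.03146743774414) 0.05868677281746184
duck [(0.77, array([ 0.4033, -0.0074,  0.    ]))]
vase [(0.78, array([0.6843, 0.0135, 0.    ]))]
clay_pot [(0.98, array([ 0.732 , -0.1229,  0.    ]))]
glue [(0.62, array([0.7328, 0.1316, 0.    ])), (0.2, array([ 0.4006, -0.0042,  0.    ]))]
  return _methods._mean(a, axis=axis, dtype=dtype,
  ret = ret.dtype.type(ret / rcount)
```

View pics/crop1.png

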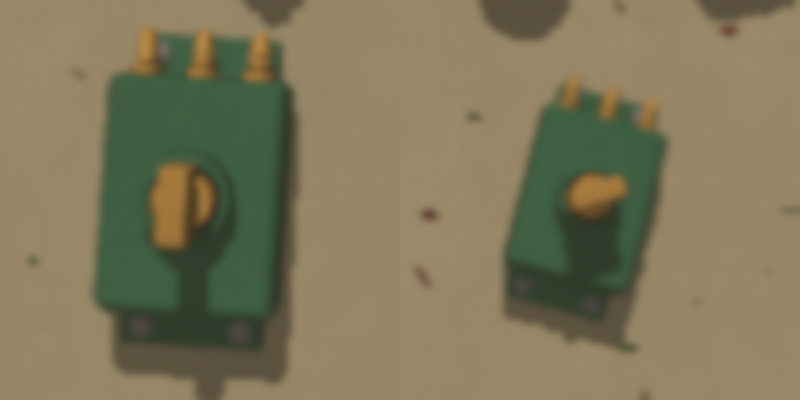

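The job's manifold is the small one: its head measures 35 x 14 mm with the top at z≈0.09, centred at (0.542, -0.1715), bar at about -71°. The crop shows the same: that plug is the one at the right. I'll swing the arm over.

```bash
python3 -c "
import plant;print(getattr(plant,'grip_point_offset',None),[a for a in dir(plant) if a[0]!='_'])"
python3 -m creep '[[[0,0,0.28,-1,-0.2,-0.3,100],[0,0,0.28,-1,-0.2,-0.3,100],[0,0,0.28,-1,-0.2,-0.3,100],[0,0,0.28,-1,-0.2,-0.3,100],[0,0,0.28,-1,-0.2,0,100]]]'
python3 -m creep '[[[0,0,0.28,-1,-0.2,0,100],[0,0,0.28,-1,-0.2,0,100],[0,0,0.28,-1,-0.2,0,100],[0,0,0.28,-1,-0.2,0,100],[0,0,0.28,-1,-0.2,0,100]]]'
python3 -m creep '[[[0,0,0.28,-1,-0.2,0,100],[0,0,0.28,-1,-0.2,0,100],[0,0,0.28,-1,-0.2,0,100],[0,0,0.28,-1,-0.2,0,100],[0,0,0.28,-1,-0.2,0,100]]]'
python3 -m creep '[[[0,0,0.28,-1,-0.2,0,100],[0,0,0.28,-1,-0.2,0,100],[0,0,0.28,-1,-0.2,0,100],[0,0,0.28,-1,-0.2,0,100],[0,0,0.28,-1,-0.2,0,100]]]'
python3 -c "
from h import *
o=get_obs();print(o['joint_pos'],Ro.from_quat(o['eef_rot']).as_matrix().round(3))"
```

```text
0.0188 ['PlanningError', 'close_job', 'get_obs', 'grip_point_offset', 'masks_of', 'pinpoint', 'read_camera']
time_s: 1.38
tool_pos: [0.2776, 0.5899, 0.1992]
eef_rot: [0.221, 0.975, 0.001, 0.0]
force: [-0.5, 1.1, -0.2]
opening: 1.001
gripper_force: 0.0
time_s: 2.0
tool_pos: [0.3727, 0.5057, 0.1982]
eef_rot: [0.315, 0.949, -0.0, -0.0]
force: [-0.7, 0.5, 0.8]
opening: 1.0
gripper_force: 0.0
time_s: 2.62
tool_pos: [0.4502, 0.4046, 0.1983]
eef_rot: [0.406, 0.914, -0.0, -0.0]
force: [0.2, -0.6, 0.2]
opening: 1.002
gripper_force: 0.0
time_s: 3.25
tool_pos: [0.5065, 0.2905, 0.1983]
eef_rot: [0.494, 0.87, -0.0, -0.0]
force: [-0.1, -0.5, 0.1]
opening: 1.0
gripper_force: 0.0
[-0.96459182  0.26149099  0.40512004  1.79975303 -0.11437547  1.10334445
  0.01831019] [[-0.513  0.859 -0.   ]
 [ 0.859  0.513 -0.   ]
 [-0.    -0.    -1.   ]]
```

```bash

python3 -m creep '[[[0,0,0.08,-0.96,-0.37,0,100],[0,0,0.08,-0.96,-0.37,0,100],[0,0,0.08,-0.96,-0.37,0,100],[0,0,0.08,-0.96,-0.37,0,100],[0,0,0.08,-0.96,-0.37,0,100]]]'
python3 -m creep '[[[0,0,0.08,-0.96,-0.37,0,100],[0,0,0.08,-0.96,-0.37,0,100],[0,0,0.08,-0.96,-0.37,0,100],[0,0,0.08,-0.96,-0.37,0,100],[0,0,0.08,-0.96,-0.37,0,100]]]'
python3 -m creep '[[[0,0,0.08,-0.96,-0.37,0,100],[0,0,0.08,-0.96,-0.37,0,100],[0,0,0.08,-0.96,-0.37,0,100],[0,0,0.08,-0.96,-0.37,0,100],[0,0,0.08,-0.96,-0.37,0,100]]]'
python3 -m creep '[[[0,0,0.08,-0.96,-0.37,0,100],[0,0,0.08,-0.96,-0.37,0,100],[0,0,0.08,-0.96,-0.37,0,100],[0,0,0,0,0,0,100],[0,0,0,0,0,0,100]]]'
cat > look.py <<'E'
from h import *
import sys
np.set_printoptions(precision=4,suppress=True)
o=get_obs();M=Ro.from_quat(o['eef_rot']).as_matrix();print(o['joint_pos'],o['tool_pos'],"yang",np.degrees(np.arctan2(M[1,1],M[0,1])),"wt",o['wrist_torque'])
p=read_camera("wrist"); cv2.imwrite(f"pics/{sys.argv[1]}.png",p["pixels"])
for t,z in [("port",.04),("plug_head",.09),("plug",.064),("manifold",0),("cap_knob",.0865)]:
    print(t,[(d["conf"],d["point"],at_z(p,d["point"],z)) for d in pinpoint(t,p)])
def lump(c,lo,hi,r=.035):
    A=cloud(p); A=A[(np.hypot(A[:,0]-c[0],A[:,1]-c[1])<r)&(A[:,2]>lo)&(A[:,2]<hi)]
    if len(A)>10: 
        (cx,cy),(w,h),a=cv2.minAreaRect((A[:,:2]*1000).astype(np.float32))
        print("lump",len(A),"c",cx,cy,"size",w,h,"long axis",a if w>h else a+90,"z",np.percentile(A[:,2],[50,98]))
lump((.542,-.1715),.083,.1)
lump((.542,-.1715),.046,.058)
E
python3 look.py w1
```

```text
time_s: 3.88
tool_pos: [0.5254, 0.1633, 0.1984]
eef_rot: [0.517, 0.856, 0.0, 0.0]
force: [-0.4, -0.2, 0.4]
opening: 1.001
gripper_force: 0.0
time_s: 4.5
tool_pos: [0.5374, 0.0352, 0.1983]
eef_rot: [0.541, 0.841, -0.0, 0.0]
force: [-0.0, -0.5, 0.5]
opening: 0.998
gripper_force: 0.0
time_s: 5.12
tool_pos: [0.5422, -0.0933, 0.1983]
eef_rot: [0.564, 0.826, -0.0, 0.0]
force: [0.5, -0.0, 0.8]
opening: 0.996
gripper_force: 0.0
time_s: 5.75
tool_pos: [0.5418, -0.1685, 0.1981]
eef_rot: [0.577, 0.817, -0.0, -0.0]
force: [0.1, 1.0, -0.5]
opening: 1.003
gripper_force: 0.0
[-0.3726  0.2603  0.6787  1.8463 -0.1825  1.0981  0.7134] [ 0.5418 -0.1685  0.1981] yang 19.485184605698255 wt [-0.0303 -0.0042  0.0115]
port [(0.57, [272.2, 183.1], array([ 0.542 , -0.1695,  0.04  ]))]
plug_head [(0.93, [273.6, 193.7], array([ 0.5433, -0.1688,  0.09  ]))]
plug [(0.95, [274.1, 189.9], array([ 0.5445, -0.1707,  0.064 ]))]
manifold [(0.56, [273.5, 175.6], array([ 0.5431, -0.1683,  0.    ]))]
cap_knob []
lump 607 c 543.06591796875 -168.43238830566406 size 13.646220207214355 36.101898193359375 long axis 109.46213722229004 z [0.09   0.0917]
lump 584 c 542.7404174804688 -167.5361785888672 size 42.903133392333984 40.98008728027344 long axis 20.024499893188477 z [0.0539 0.0557]
```

View pics/w1.png

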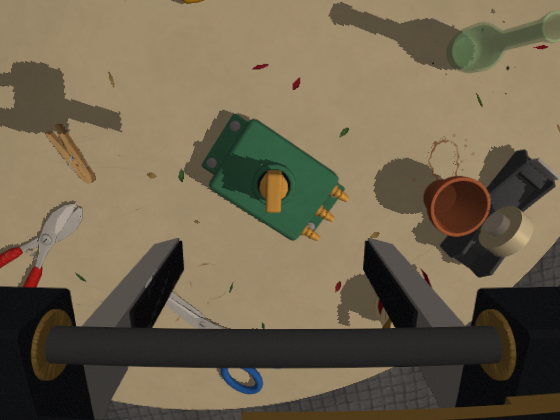

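Rotating the tool by -180° gives the last joint the room to do the whole turn in one grip.

```bash

python3 -m creep '[[[0,0,-1,0,0,0,100],[0,0,-1,0,0,0,100],[0,0,-1,0,0,0,100],[0,0,-1,0,0,0,100],[0,0,-1,0,0,0,100]]]' >/dev/null
python3 -m creep '[[[0,0,-1,0,0,0,100],[0,0,-1,0,0,0,100],[0,0,-1,0,0,0,100],[0,0,-1,0,0,0,100],[0,0,-1,0,0,0,100]]]' >/dev/null
python3 -m creep '[[[0,0,-1,0,0,0,100],[0,0,-1,0,0,0,100],[0,0,-1,0,0,0,100],[0,0,-1,0,0,0,100],[0,0,-1,0,0,0,100]]]' >/dev/null
python3 -m creep '[[[0,0,-1,0,0,0,100],[0,0,-1,0,0,0,100],[0,0,-1,0,0,0,100],[0,0,-1,0,0,0,100],[0,0,-1,0,0,0,100]]]' >/dev/null
python3 -m creep '[[[0,0,-1,0,0,0,100],[0,0,-1,0,0,0,100],[0,0,-0.5,0,0,0,100],[0,0,0,0,-0.04,0.9,100],[0,0,0,0,0,0.9,100]]]'
python3 look.py w2
```

```text
time_s: 9.18
tool_pos: [0.5279, -0.1667, 0.1252]
eef_rot: [-0.654, 0.756, 0.021, -0.027]
force: [0.9, -0.0, -0.7]
opening: 1.002
gripper_force: 0.0
[ 1.0469  0.5768 -1.1695  1.82    0.5653  1.2105  2.682 ] [ 0.5279 -0.1667  0.1252] yang 171.67571744480676 wt [0.0918 0.0193 0.0172]
port [(0.57, [246.6, 200.0], array([ 0.5449, -0.1697,  0.04  ]))]
plug_head [(0.65, [248.1, 216.0], array([ 0.5437, -0.1695,  0.09  ]))]
plug [(0.69, [250.1, 205.2], array([ 0.542 , -0.1706,  0.064 ]))]
manifold [(0.97, [248.8, 187.7], array([ 0.5426, -0.172 ,  0.    ]))]
cap_knob []
lump 1005 c 542.77001953125 -169.18359375 size 14.172049522399902 36.20561218261719 long axis 107.92491149902344 z [0.09   0.0916]
lump 889 c 542.6157836914062 -170.3049774169922 size 42.85514450073242 41.31195831298828 long axis 5.534040927886963 z [0.0539 0.0556]
```

The last joint runs the other way (clockwise decreases it), so the first orientation was the right one. I'll turn back and level the tool.

```bash

cat > corr.py <<'E'
from h import *
import sys
# usage: corr.py x y z yawdeg -> needed units (turn then shift in the new tool frame)
x,y,z,yaw=map(float,sys.argv[1:5])
np.set_printoptions(precision=3,suppress=True)
o=get_obs(); R=Ro.from_quat(o['eef_rot']); a=np.radians(yaw)
G=Ro.from_matrix(np.array([[-np.sin(a),np.cos(a),0],[np.cos(a),np.sin(a),0],[0,0,-1]]).T.T)
rv=(R.inv()*G).as_rotvec(degrees=True)/8
d=np.array([x,y,z])-o['tool_pos']
print("t",o['time_s'],"pos",o['tool_pos'],"q",o['joint_pos'],"turn",rv,"shift(old)",R.inv().apply(d)/.025,"shift(new)",G.inv().apply(d)/.025,"F",o['force'],"wt",o['wrist_torque'],"open",o['opening'],"gf",o['gripper_force'])
E
python3 -m creep '[[[0,0,1,0,0,0,100],[0,0,1,0,0,0,100],[0,0,1,0,0,0,100],[0,0,1,0,0,0,100],[0,0,1,0,0,0,100]]]' >/dev/null
python3 corr.py 0.5427 -.1693 .125 19.4
python3 -m creep '[[[0,0,1,0,0,0,100],[0,0,1,0,0,0,100],[0,0,1,0,0,0,100],[0,0,1,0,0,0,100],[0,0,1,0,0,0,100]]]' >/dev/null
python3 -m creep '[[[0,0,1,0,0,0,100],[0,0,1,0,0,0,100],[0,0,1,0,0,0,100],[0,0,1,0,0,0,100],[0,0,0,0,0,0,100]]]'
python3 corr.py 0.5427 -.1693 .125 19.4
```

```text
t 10.1 pos [ 0.529 -0.166  0.128] q [ 0.955  0.495 -1.013  1.822  0.46   1.156  2.07 ] turn [-0.182 -0.526 14.01 ] shift(old) [-0.341 -0.456  0.081] shift(new) [-0.292  0.482  0.116] F [-0.     0.553  0.164] wt [ 0.075 -0.008  0.013] open 0.9979131544154283 gf 0.0
time_s: 11.35
tool_pos: [0.529, -0.1663, 0.1279]
eef_rot: [0.26, 0.965, -0.011, -0.031]
force: [-0.6, 0.0, 0.5]
opening: 1.0
gripper_force: 0.0
t 11.35 pos [ 0.529 -0.166  0.128] q [ 0.765  0.403 -0.739  1.831  0.312  1.093  0.947] turn [-0.394 -0.275  5.054] shift(old) [-0.541  0.176  0.081] shift(new) [-0.296  0.478  0.117] F [-0.561  0.042  0.451] wt [ 0.049 -0.069  0.046] open 0.9997145835559189 gf 0.0
```

```bash

python3 -m creep '[[[-0.066,-0.046,0.842,0,0,0,100],[-0.066,-0.046,0.842,0,0,0,100],[-0.066,-0.046,0.842,0,0,0,100],[-0.066,-0.046,0.842,0,0,0,100],[-0.066,-0.046,0.842,0,0,0,100]]]' >/dev/null
python3 -m creep '[[[-0.066,-0.046,0.842,0,0,0,100],[0,0,0,-0.3,0.48,0.12,100],[0,0,0,0,0,0,100],[0,0,0,0,0,0,100]]]'
python3 corr.py 0.5427 -.1693 .062 19.4
python3 look.py w3
```

```text
time_s: 12.48
tool_pos: [0.5423, -0.1694, 0.1238]
eef_rot: [0.577, 0.817, 0.0, -0.001]
force: [0.9, 0.1, 0.8]
opening: 0.998
gripper_force: 0.0
t 12.475 pos [ 0.542 -0.169  0.124] q [ 0.685  0.36  -0.607  1.862  0.24   0.995  0.316] turn [-0.007 -0.014  0.011] shift(old) [-0.008  0.019  2.471] shift(new) [-0.003  0.016  2.471] F [0.936 0.065 0.814] wt [-0.067  0.057 -0.031] open 0.9984563841915143 gf 0.0
[ 0.6853  0.3598 -0.6074  1.8623  0.2402  0.9948  0.3158] [ 0.5423 -0.1694  0.1238] yang 19.490359576646455 wt [-0.0667  0.0574 -0.0314]
port [(0.58, [272.4, 195.5], array([ 0.5413, -0.1661,  0.04  ])), (0.36, [473.8, 212.8], array([ 0.7097, -0.1224,  0.04  ]))]
plug_head [(0.9, [275.8, 213.3], array([ 0.5441, -0.1665,  0.09  ]))]
plug [(0.63, [276.1, 204.7], array([ 0.5446, -0.1668,  0.064 ]))]
manifold [(0.74, [274.1, 188.0], array([ 0.5434, -0.1675,  0.    ]))]
cap_knob []
lump 981 c 543.2212524414062 -168.64498901367188 size 13.971842765808105 36.55146789550781 long axis 107.9846248626709 z [0.09   0.0915]
lump 921 c 542.85009765625 -167.5565643310547 size 42.66074752807617 41.227882385253906 long axis 18.54464340209961 z [0.0538 0.0555]
```

View pics/w3.png

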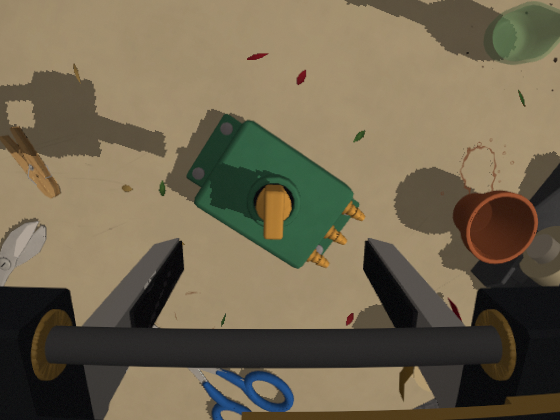

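The wrist picture shows the plug at (274,213), midway between the fingers and with the bar parallel to the pads. I'll descend and grip.

```bash

python3 -m creep '[[[0,0,0.05,0,0.02,0.83,100],[0,0,0.05,0,0.02,0.83,100],[0,0,0.05,0,0,0.81,100],[0,0,0,0,0,0,100],[0,0,0,0,0,0,100]]]'
python3 corr.py 0.543 -.169 .062 18.6
python3 -m creep '[[[0,0,0,0,0,0,0],[0,0,0,0,0,0,0],[0,0,0,0,0,0,0],[0,0,0,0,0,0,0],[0,0,0,0,0,0,0]]]'
python3 -m creep '[[[0,0,0,0,0,0,0],[0,0,0,0,0,0,0],[0,0,0,0,0,0,0]]]'
python3 corr.py 0.543 -.169 .062 18.6
```

```text
time_s: 13.4
tool_pos: [0.5434, -0.1691, 0.0627]
eef_rot: [0.587, 0.81, 0.0, -0.001]
force: [-0.1, -0.1, 0.8]
opening: 1.0
gripper_force: 0.0
t 13.4 pos [ 0.543 -0.169  0.063] q [ 0.651  0.433 -0.576  1.913  0.299  0.882  0.242] turn [-0.002 -0.009 -0.055] shift(old) [ 0.01  -0.013  0.03 ] shift(new) [ 0.01  -0.013  0.03 ] F [-0.069 -0.063  0.843] wt [-0.046  0.03   0.005] open 1.000073866987466 gf 0.0
time_s: 14.02
tool_pos: [0.5431, -0.1692, 0.0623]
eef_rot: [0.587, 0.81, 0.0, -0.001]
force: [-0.1, -0.4, -0.4]
opening: 0.506
gripper_force: 0.0
time_s: 14.4
tool_pos: [0.543, -0.1692, 0.0622]
eef_rot: [0.587, 0.81, 0.0, -0.001]
force: [0.4, -0.3, -0.3]
opening: 0.186
gripper_force: 0.0
t 14.4 pos [ 0.543 -0.169  0.062] q [ 0.651  0.433 -0.576  1.913  0.3    0.882  0.242] turn [-0.005 -0.01  -0.057] shift(old) [0.008 0.001 0.009] shift(new) [0.008 0.001 0.009] F [ 0.369 -0.259 -0.324] wt [-0.058  0.075 -0.041] open 0.1864129409932795 gf 0.0
```

```bash

cat > tq.py <<'E'
from h import *
import sys
n=int(sys.argv[1]) if len(sys.argv)>1 else 5
W=[];F=[]
for i in range(n):
    read_camera("wrist"); o=get_obs(); W.append(o['wrist_torque']); F.append(o['force'])
W=np.array(W);F=np.array(F);M=Ro.from_quat(o['eef_rot']).as_matrix()
print("t %.2f"%o['time_s'],"pos",o['tool_pos'].round(4),"yaw %.2f"%np.degrees(np.arctan2(M[1,1],M[0,1])),"wt",W.mean(0).round(3),"+-",(W[:,2].std()/n**.5).round(3),"F",F.mean(0).round(2),"j3,j7",o['joint_pos'][[2,6]].round(2),"open %.3f gf %.1f"%(o['opening'],o['gripper_force']))
E
python3 -m creep '[[[0,0,0,0,0,0,0],[0,0,0,0,0,0,0],[0,0,0,0,0,0,0],[0,0,0,0,0,0,0]]]' >/dev/null
python3 tq.py
python3 -m creep '[[[0,0,0.5,0,0,0,0],[0,0,0.5,0,0,0,0],[0,0,0,0,0,0,0]]]' >/dev/null
python3 tq.py
```

```text
t 15.15 pos [ 0.5431 -0.1692  0.0623] yaw 18.15 wt [-0.082  0.052 -0.009] +- 0.01 F [-0.12  0.09 -0.25] j3,j7 [-0.58  0.24] open 0.006 gf 0.0
t 15.78 pos [ 0.5431 -0.1692  0.0623] yaw 10.20 wt [-0.063  0.036  0.011] +- 0.011 F [-0.22 -0.07 -0.  ] j3,j7 [-0.55  0.12] open 0.002 gf 0.0
```

The fingers shut on nothing, so I'll look.

```bash
python3 - <<'E'
from h import *
a=read_camera("wrist")["pixels"]; b=read_camera("side")["pixels"]
b=cv2.resize(b[100:250,210:410],(560,420)); cv2.imwrite("pics/c4.png",cv2.resize(np.hstack([a,b]),(800,300)))
E
```

```text
(no output)
```

View pics/c4.png

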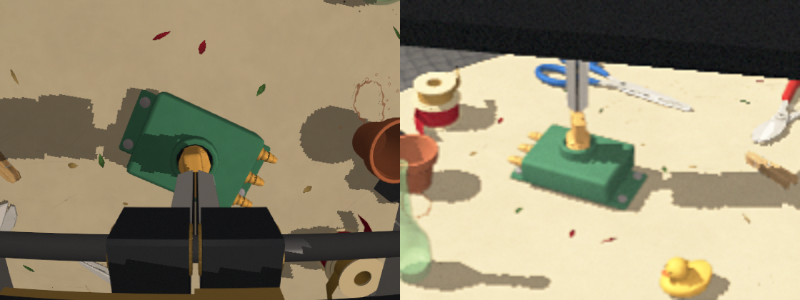

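```bash
python3 - <<'E'
from h import *
np.set_printoptions(precision=4,suppress=True)
o=get_obs(); print(o['tool_pos'],o['eef_rot'],o['opening'])
for n in ["wrist","side","top"]:
    p=read_camera(n); A=cloud(p)
    A=A[np.hypot(A[:,0]-.543,A[:,1]+.169)<.09]
    print(n,"tcp pix",pix(p,o['tool_pos']),"cam",-np.array(p["R"]).T@np.array(p["t"]))
    for lo in np.arange(.045,.26,.015):
        s=A[(A[:,2]>lo)&(A[:,2]<lo+.015)]
        if len(s): print("  z%.3f"%lo,len(s),s.min(0)[:2],s.max(0)[:2],np.median(s,0)[:2])
E
```

```text
[ 0.543  -0.1692  0.0622] [ 0.6416  0.767   0.0001 -0.0008] 0.0020279968128845897
wrist tcp pix [271.6748 231.7836] cam [ 0.5312 -0.097   0.2791]
  z0.045 1299 [ 0.5217 -0.1854] [ 0.5648 -0.1469] [ 0.5402 -0.1577]
  z0.060 472 [ 0.5294 -0.1768] [ 0.5567 -0.1501] [ 0.5486 -0.1648]
  z0.075 477 [ 0.5318 -0.1665] [ 0.5498 -0.1501] [ 0.5392 -0.154 ]
  z0.090 391 [ 0.5329 -0.1657] [ 0.55   -0.1508] [ 0.5407 -0.159 ]
  z0.105 565 [ 0.5305 -0.1624] [ 0.5547 -0.1571] [ 0.5429 -0.1604]
  z0.120 797 [ 0.5304 -0.1772] [ 0.5548 -0.1573] [ 0.5436 -0.1604]
  z0.135 975 [ 0.5302 -0.1628] [ 0.555  -0.1571] [ 0.5422 -0.1603]
  z0.150 671 [ 0.5302 -0.1628] [ 0.5547 -0.1572] [ 0.5423 -0.1607]
  z0.165 184 [ 0.5403 -0.1676] [ 0.5451 -0.1586] [ 0.5432 -0.1616]
  z0.195 5924 [ 0.4703 -0.1885] [ 0.6181 -0.1257] [ 0.5462 -0.1388]
  z0.210 38917 [ 0.4792 -0.162 ] [ 0.6031 -0.1299] [ 0.5388 -0.1421]
  z0.225 1607 [ 0.4891 -0.1606] [ 0.5904 -0.1368] [ 0.5121 -0.1536]
side tcp pix [298.4152 166.7077] cam [0.3647 0.8007 0.7498]
  z0.045 150 [ 0.5188 -0.1804] [ 0.5619 -0.1438] [ 0.5379 -0.155 ]
  z0.060 53 [ 0.52
[... 330 characters left out ...]
87 -0.1639] [ 0.553  -0.1527] [ 0.5416 -0.1588]
  z0.150 71 [ 0.5284 -0.1644] [ 0.553  -0.1533] [ 0.5418 -0.1589]
  z0.165 7 [ 0.5376 -0.1601] [ 0.5528 -0.1553] [ 0.5438 -0.1582]
top tcp pix [337.1719 212.9266] cam [ 0.4516 -0.0015  1.2812]
  z0.045 34 [ 0.4967 -0.1647] [ 0.586  -0.1497] [ 0.5383 -0.1545]
  z0.060 3 [ 0.5317 -0.1573] [ 0.5368 -0.1547] [ 0.5345 -0.1552]
  z0.075 4 [ 0.5334 -0.1556] [ 0.5412 -0.1535] [ 0.5374 -0.1546]
  z0.195 20 [ 0.4592 -0.1524] [ 0.6099 -0.1255] [ 0.5308 -0.1404]
  z0.210 91 [ 0.4592 -0.1576] [ 0.6196 -0.124 ] [ 0.5498 -0.1409]
  z0.225 96 [ 0.4547 -0.1585] [ 0.628  -0.1238] [ 0.6054 -0.1373]
  z0.240 38 [ 0.4591 -0.1556] [ 0.6255 -0.1258] [ 0.6093 -0.1348]
```

The fingers are closed above the head: the cameras put their tips near z≈0.095 although the TCP reads 0.062. I'll open, turn back and measure the tip height directly.

```bash

python3 -m creep '[[[0,0,-0.5,0,0,0,60],[0,0,-0.5,0,0,0,60],[0,0,0,0,0,0,60],[0,0,0,0,0,0,60],[0,0,0,0,0,0,60]]]'
cat > tips.py <<'E'
from h import *
np.set_printoptions(precision=4,suppress=True)
o=get_obs(); R=Ro.from_quat(o['eef_rot'])
for n in ["wrist","side"]:
    p=read_camera(n); A=cloud(p); L=R.inv().apply(A-o['tool_pos'])  # tool coordinates
    A_=A; m=(abs(L[:,0])<.03)&(abs(L[:,1])<.07)&(L[:,2]>-.12)&(A[:,2]>.062)
    L=L[m]
    for z in np.arange(-.1,.02,.01):
        s=L[(L[:,2]>z)&(L[:,2]<z+.01)]
        for sg in (-1,1):
            q=s[(s[:,1]*sg>.012)]
            if len(q)>2: print(n,"toolz %.2f"%z,sg,len(q),q.min(0)[:2],q.max(0)[:2])
print(o['tool_pos'],o['opening'])
E
python3 tips.py
```

```text
time_s: 16.65
tool_pos: [0.5431, -0.1692, 0.0623]
eef_rot: [0.587, 0.81, 0.0, -0.001]
force: [1.0, 0.1, -0.0]
opening: 0.499
gripper_force: 0.0
wrist toolz -0.10 -1 610 [-0.0083 -0.0349] [ 0.0103 -0.0224]
wrist toolz -0.10 1 620 [-0.0082  0.0241] [0.0103 0.0368]
wrist toolz -0.09 -1 541 [-0.0084 -0.0353] [ 0.0099 -0.0224]
wrist toolz -0.09 1 531 [-0.0083  0.0239] [0.01   0.0368]
wrist toolz -0.08 -1 436 [-0.0081 -0.0352] [ 0.01   -0.0225]
wrist toolz -0.08 1 436 [-0.0078  0.0239] [0.0103 0.0364]
wrist toolz -0.07 -1 372 [-0.0087 -0.0346] [ 0.01   -0.0224]
wrist toolz -0.07 1 373 [-0.0081  0.0238] [0.01   0.0366]
wrist toolz -0.06 -1 307 [-0.0085 -0.0344] [ 0.0098 -0.0224]
wrist toolz -0.06 1 306 [-0.0084  0.024 ] [0.0101 0.0359]
wrist toolz -0.05 -1 227 [-0.0078 -0.0346] [ 0.0098 -0.0224]
wrist toolz -0.05 1 213 [-0.008   0.0239] [0.0099 0.0361]
wrist toolz -0.04 -1 37 [-0.0075 -0.0271] [ 0.0099 -0.0224]
wrist toolz -0.04 1 34 [-0.0084  0.024 ] [0.0096 0.0286]
wrist toolz -0.01 -1 33 [-0.0041 -0.0134] [ 0.0056 -0.012 ]
wrist toolz -0.01 1 39 [-0.0049  0.0122] [0.006  0.0136]
side toolz -0.10 -1 20 [-0.0019 -0.0375] [ 0.0149 -0.0261]
side toolz -0.10 1 27 [-0.0063  0.0258] [0.014  0.0376]
side toolz -0.09 -1 26 [-0.0003 -0.038 ] [ 0.0138 -0.0258]
side toolz -0.09 1 24 [-0.0067  0.0258] [0.0132 0.0374]
side toolz -0.08 -1 30 [-0.0026 -0.0381] [ 0.0153 -0.0257]
side toolz -0.08 1 24 [0.0062 0.0259] [0.0136 0.0375]
side toolz -0.07 -1 27 [-0.0005 -0.0386] [ 0.0151 -0.0262]
side toolz -0.07 1 24 [0.002  0.0264] [0.0161 0.0374]
side toolz -0.06 -1 22 [-0.     -0.0364] [ 0.0146 -0.0259]
side toolz -0.06 1 22 [0.0025 0.0267] [0.0163 0.0373]
side toolz -0.05 -1 20 [ 0.0016 -0.0367] [ 0.0155 -0.026 ]
side toolz -0.05 1 18 [0.0013 0.0268] [0.0157 0.037 ]
side toolz -0.04 -1 3 [ 0.0014 -0.0322] [ 0.0111 -0.0265]
side toolz -0.01 -1 3 [ 0.0024 -0.0141] [ 0.0089 -0.0124]
[ 0.5431 -0.1692  0.0623] 0.4991443540694074
```

The real tips are about 37 mm above the reported TCP, so I'll descend in steps by that amount.

```bash

python3 -m creep '[[[0,0,0,0,0,0.7,60],[0,0,0,0,0,0.7,60],[0,0,0,0,0,0,60]]]'
python3 - <<'E'
from h import *
o=get_obs(); R=Ro.from_quat(o['eef_rot'])
for n in ["wrist","side"]:
    p=read_camera(n); A=cloud(p); L=R.inv().apply(A-o['tool_pos'])
    m=(abs(L[:,0])<.02)&(abs(L[:,1])>.021)&(abs(L[:,1])<.05)&(L[:,2]>-.12)&(A[:,2]>.044)
    L,A=L[m],A[m]
    for z in np.arange(-.055,-.02,.005): print(n,"%.3f"%z,((L[:,2]>z)&(L[:,2]<z+.005)).sum(),end=" | ")
    print()
print(o['tool_pos'],o['force'],o['opening'])
E
```

```text
time_s: 17.12
tool_pos: [0.5416, -0.1687, 0.0252]
eef_rot: [0.587, 0.81, -0.0, -0.002]
force: [-0.6, 0.0, 0.5]
opening: 0.597
gripper_force: 0.0
wrist -0.055 312 | wrist -0.050 290 | wrist -0.045 213 | wrist -0.040 72 | wrist -0.035 0 | wrist -0.030 71 | wrist -0.025 2 | wrist -0.020 1 | 
side -0.055 24 | side -0.050 22 | side -0.045 18 | side -0.040 4 | side -0.035 0 | side -0.030 2 | side -0.025 2 | side -0.020 0 | 
[ 0.54164681 -0.16869032  0.02518243] [-0.63549577  0.02202346  0.47602697] 0.597317671407649
```

```bash

python3 -m creep '[[[0,0,0,0,0.05,0.08,0],[0,0,0,0,0,0,0],[0,0,0,0,0,0,0],[0,0,0,0,0,0,0],[0,0,0,0,0,0,0]]]' > /dev/null
python3 tq.py 5
python3 -m creep '[[[0,0,0.5,0,0,0,0],[0,0,0.5,0,0,0,0],[0,0,0,0,0,0,0]]]' >/dev/null
python3 tq.py
```

```text
t 18.10 pos [ 0.5423 -0.1695  0.0251] yaw 18.10 wt [-0.524  2.408 -0.085] +- 0.005 F [-10.    -2.31   8.88] j3,j7 [-0.55  0.21] open 0.147 gf 30.0
t 18.73 pos [ 0.5423 -0.1695  0.0251] yaw 10.10 wt [-0.574  2.481 -0.114] +- 0.006 F [-10.58  -2.73   9.15] j3,j7 [-0.52  0.08] open 0.149 gf 30.0
```

```bash

python3 -m creep '[[[0,0,0,0,-0.04,0,0],[0,0,0,0,0,0,0]]]' > /dev/null
python3 tq.py 3
python3 -m creep '[[[0,0,0.5,0,0,0,0],[0,0,0.5,0,0,0,0],[0,0,0,0,0,0,0]]]' >/dev/null
python3 tq.py 4
```

```text
t 19.12 pos [ 0.5423 -0.1695  0.0251] yaw 10.11 wt [-0.688  1.452 -0.106] +- 0.002 F [-6.14 -2.6   3.99] j3,j7 [-0.52  0.09] open 0.148 gf 30.0
t 19.70 pos [ 0.5422 -0.1695  0.0251] yaw 2.12 wt [-0.677  1.561 -0.086] +- 0.013 F [-6.74 -2.89  4.51] j3,j7 [-0.49 -0.04] open 0.146 gf 30.0
```

```bash

python3 -m creep '[[[0,0,0,-0.02,-0.05,0,0],[0,0,0,0,0,0,0]]]' > /dev/null
python3 tq.py 3
python3 -m creep '[[[0,0,1,0,0,0,0],[0,0,1,0,0,0,0],[0,0,0,0,0,0,0]]]' >/dev/null
python3 tq.py 4
```

```text
t 20.10 pos [ 0.5422 -0.1695  0.0252] yaw 2.15 wt [-0.42  -0.365 -0.146] +- 0.007 F [ 2.26 -1.81 -4.35] j3,j7 [-0.49 -0.04] open 0.146 gf 30.0
t 20.68 pos [ 0.542  -0.1694  0.0252] yaw -13.71 wt [-0.524 -0.336 -0.171] +- 0.006 F [ 1.55 -2.04 -4.84] j3,j7 [-0.43 -0.28] open 0.149 gf 30.0
```

```bash

python3 -m creep '[[[0,0,1,0,0,0,0],[0,0,0,0,0,0,0]]]' >/dev/null
python3 tq.py 3
python3 -m creep '[[[0,0,1,0,0,0,0],[0,0,0,0,0,0,0]]]' >/dev/null
python3 tq.py 3
```

```text
t 21.07 pos [ 0.542  -0.1695  0.0252] yaw -21.66 wt [-0.461 -0.276 -0.156] +- 0.011 F [ 1.46 -1.5  -4.35] j3,j7 [-0.39 -0.4 ] open 0.146 gf 30.0
t 21.48 pos [ 0.5419 -0.1695  0.0252] yaw -29.65 wt [-0.413 -0.133 -0.174] +- 0.017 F [ 1.29 -0.73 -4.02] j3,j7 [-0.36 -0.52] open 0.151 gf 30.0
```

```bash
python3 - <<'E'
from h import *
o=get_obs(); p=read_camera("top"); A=cloud(p)
p=read_camera("wrist"); A=cloud(p)
R=Ro.from_quat(o['eef_rot']); L=R.inv().apply(A-o['tool_pos'])
m=(np.hypot(L[:,0],L[:,1])<.03)&(A[:,2]>.08)&(A[:,2]<.094)
L=L[m]; print(cv2.minAreaRect((L[:,:2]*1000).astype(np.float32)),L.min(0),L.max(0))
E
```

```text
((3.359564781188965, 3.943401336669922), (34.2076301574707, 35.81207275390625), 64.2938003540039) [-0.01614137 -0.01814704 -0.06874464] [ 0.01976305  0.01987779 -0.05476816]
```

```bash

python3 -m creep '[[[0,0,1,0,0,0,0],[0,0,0,0,0,0,0]]]' >/dev/null
python3 tq.py 3
python3 -m creep '[[[0,0,1,0,0,0,0],[0,0,0,0,0,0,0]]]' >/dev/null
python3 tq.py 3
```

```text
t 21.98 pos [ 0.5419 -0.1694  0.0252] yaw -37.66 wt [-0.241  0.173 -0.189] +- 0.032 F [-0.05 -0.92 -3.6 ] j3,j7 [-0.33 -0.64] open 0.147 gf 30.0
t 22.38 pos [ 0.5418 -0.1694  0.0252] yaw -45.64 wt [-0.015  0.483 -0.153] +- 0.014 F [-1.79  0.58 -2.15] j3,j7 [-0.3  -0.77] open 0.145 gf 30.0
```

```bash

python3 -m creep '[[[0,0,1,0,0,0,0],[0,0,0,0,0,0,0]]]' >/dev/null
python3 tq.py 3
python3 -m creep '[[[0,0,1,0,0,0,0],[0,0,0,0,0,0,0]]]' >/dev/null
python3 tq.py 3
```

```text
t 22.77 pos [ 0.5418 -0.1693  0.0252] yaw -53.64 wt [ 0.291  0.858 -0.17 ] +- 0.008 F [-3.72  1.72 -1.37] j3,j7 [-0.27 -0.89] open 0.146 gf 30.0
t 23.18 pos [ 0.5417 -0.1693  0.0252] yaw -61.56 wt [ 0.592  1.235 -0.177] +- 0.024 F [-4.45  3.   -0.16] j3,j7 [-0.23 -1.01] open 0.145 gf 30.0
```

```bash

python3 -m creep '[[[0,0,1,-0.015,-0.03,0,0],[0,0,0,0,0,0,0]]]' >/dev/null
python3 tq.py 3
python3 -m creep '[[[0,0,1,0,0,0,0],[0,0,0,0,0,0,0]]]' >/dev/null
python3 tq.py 3
```

```text
t 23.57 pos [ 0.5417 -0.1692  0.0253] yaw -69.60 wt [-0.216 -0.01  -0.033] +- 0.023 F [ 0.74 -1.14 -3.5 ] j3,j7 [-0.2  -1.13] open 0.145 gf 30.0
t 23.98 pos [ 0.5417 -0.1691  0.0254] yaw -77.63 wt [-0.245 -0.09   0.192] +- 0.011 F [ 0.43 -0.97 -1.24] j3,j7 [-0.17 -1.26] open 0.150 gf 30.0
```

```bash

python3 -m creep '[[[0,0,0.06,0,0,0,0]]]' >/dev/null
python3 tq.py 3
python3 -m creep '[[[0,0,0.06,0,0,0,0]]]' >/dev/null
python3 tq.py 3
```

```text
t 24.25 pos [ 0.5416 -0.1691  0.0254] yaw -78.28 wt [-0.288 -0.347  0.441] +- 0.008 F [ 2.13 -0.84 -1.32] j3,j7 [-0.17 -1.27] open 0.147 gf 30.2
t 24.52 pos [ 0.5416 -0.1691  0.0254] yaw -78.80 wt [-0.434 -0.601  0.514] +- 0.009 F [ 2.73 -1.05 -0.37] j3,j7 [-0.16 -1.27] open 0.147 gf 30.3
```

```bash

python3 -m creep '[[[0,0,0.06,0,0,0,0]]]' >/dev/null
python3 tq.py 4
python3 -m creep '[[[0,0,0.1,0,0,0,0]]]' >/dev/null
python3 tq.py 4
```

```text
t 24.85 pos [ 0.5416 -0.1691  0.0254] yaw -79.29 wt [-0.536 -0.77   0.518] +- 0.018 F [ 3.36 -2.38  0.59] j3,j7 [-0.16 -1.28] open 0.147 gf 30.3
t 25.18 pos [ 0.5416 -0.1691  0.0254] yaw -80.09 wt [-0.624 -0.972  0.539] +- 0.008 F [ 4.23 -2.76  1.86] j3,j7 [-0.16 -1.29] open 0.146 gf 30.4
```

```bash

python3 -m creep '[[[0,0,0.1,0,0,0,0],[0,0,0.1,0,0,0,0],[0,0,0.1,0,0,0,0]]]' >/dev/null
python3 tq.py 4
```

```text
t 25.75 pos [ 0.5416 -0.1691  0.0254] yaw -82.50 wt [-0.605 -0.949  0.599] +- 0.002 F [ 4.8  -2.89  3.23] j3,j7 [-0.15 -1.33] open 0.147 gf 30.6
```

```bash

python3 -m creep '[[[0,0,0,0,0,0,60],[0,0,0,0,0,0,60],[0,0,0,0,0,0,60],[0,0,0,0,0,0,60]]]' 
python3 -m creep '[[[0,0,0,0,0,-1,60],[0,0,0,0,0,-1,60],[0,0,0,0,0,-1,60],[0,0,0,0,0,-1,60],[0,0,0,0,0,0,60]]]' 
python3 look.py w5
```

```text
time_s: 26.25
tool_pos: [0.5411, -0.1689, 0.0251]
eef_rot: [0.998, 0.065, -0.001, -0.001]
force: [-0.4, 0.6, -0.3]
opening: 0.538
gripper_force: 0.0
time_s: 26.88
tool_pos: [0.5424, -0.1694, 0.127]
eef_rot: [0.998, 0.065, 0.001, -0.0]
force: [-0.2, 0.0, -1.2]
opening: 0.599
gripper_force: 0.0
[ 0.322   0.3006 -0.1592  1.8836  0.0566  0.96   -1.3025] [ 0.5424 -0.1694  0.127 ] yang -82.50157695359322 wt [-0.0219  0.1165 -0.0105]
port [(0.84, [270.7, 199.8], array([ 0.5421, -0.1673,  0.04  ]))]
plug_head [(0.78, [271.5, 213.8], array([ 0.5442, -0.168 ,  0.09  ])), (0.36, [77.6, 0.7], array([ 0.6693, -0.0253,  0.09  ]))]
plug [(0.8, [275.5, 207.8], array([ 0.5421, -0.1713,  0.064 ]))]
manifold [(0.71, [274.6, 189.4], array([ 0.543 , -0.1707,  0.    ]))]
cap_knob []
lump 963 c 543.4328002929688 -169.08242797851562 size 36.21745681762695 14.014267921447754 long axis 20.075244903564453 z [0.09   0.0915]
lump 889 c 544.7628173828125 -168.80419921875 size 40.30152130126953 42.951473236083984 long axis 107.11893653869629 z [0.0538 0.0555]
```

The plug eased back 12.6° (0.22 rad) after release, which matches a proper snug. Next the cap.

```bash

python3 -m creep '[[[0,0,0,0.13,-0.97,0,60],[0,0,0,0.13,-0.97,0,60],[0,0,0,0.13,-0.97,0,60],[0,0,0,0.13,-0.97,0,60],[0,0,0,0.13,-0.97,0,60]]]' >/dev/null
python3 -m creep '[[[0,0,0,0.13,-0.97,0,60],[0,0,0,0.13,-0.97,0,60],[0,0,0,0.13,-0.97,0,60],[0,0,0,0.13,-0.97,0,60],[0,0,0,0.13,-0.97,0,60]]]' >/dev/null
python3 -m creep '[[[0,0,0,0.13,-0.97,0,60],[0,0,0,0.13,-0.97,0,60],[0,0,0,0.13,-0.97,0,60],[0,0,0,0,0,0,60],[0,0,0,0,0,0,60]]]'
cat > cap.py <<'E'
from h import *
np.set_printoptions(precision=4,suppress=True)
o=get_obs();p=read_camera("wrist"); cv2.imwrite("pics/w6.png",p["pixels"])
print([(d["conf"],at_z(p,d["point"],.0865)) for d in pinpoint("cap_knob",p)])
A=cloud(p); A=A[np.hypot(A[:,0]-.543,A[:,1]-.149)<.045]
for lo,hi in ((.08,.095),(.055,.064)):
    q=A[(A[:,2]>lo)&(A[:,2]<hi)]; print(len(q),cv2.minEnclosingCircle((q[:,:2]*1000).astype(np.float32)),np.median(q,0))
E
python3 cap.py; python3 corr.py .543 .149 .127 -82.5
```

```text
time_s: 29.05
tool_pos: [0.5419, 0.1482, 0.1251]
eef_rot: [0.998, 0.065, -0.001, -0.0]
force: [-0.0, -0.9, 0.3]
opening: 0.604
gripper_force: 0.0
[(0.6, array([0.5434, 0.1529, 0.0865]))]
718 ((544.41455078125, 151.10572814941406), 11.072694778442383) [0.5455 0.1511 0.0865]
2981 ((545.1573486328125, 151.01722717285156), 28.363292694091797) [0.5504 0.1516 0.0602]
t 29.15 pos [0.542 0.148 0.125] q [-0.12   0.306 -0.312  1.889  0.111  0.965 -1.924] turn [-0.005  0.01  -0.007] shift(old) [ 0.041 -0.04  -0.066] shift(new) [ 0.041 -0.04  -0.066] F [ 0.088 -0.217 -0.268] wt [-0.025  0.16  -0.05 ] open 0.5964333612755165 gf 0.0
```

```bash

python3 -m creep '[[[0,0,0,0.056,-0.085,0.9,60],[0,0,0,0,0,0.9,60],[0,0,0,0,0,0.9,60],[0,0,0,0,0,0.9,60],[0,0,0,0,0,0.36,60]]]'
python3 -m creep '[[[0,0,0,0,0,0,60],[0,0,0,0,0,0,0],[0,0,0,0,0,0,0],[0,0,0,0,0,0,0],[0,0,0,0,0,0,0]]]'
python3 -m creep '[[[0,0,0,0,0,0,0],[0,0,0,0,0,0,0]]]'
python3 corr.py .543 .1505 .026 -82.5
```

```text
time_s: 29.78
tool_pos: [0.5426, 0.1503, 0.0255]
eef_rot: [0.998, 0.065, -0.001, -0.0]
force: [-0.5, 0.2, -0.2]
opening: 0.6
gripper_force: 0.0
time_s: 30.4
tool_pos: [0.5432, 0.1514, 0.0268]
eef_rot: [0.998, 0.066, -0.0, -0.001]
force: [0.6, -0.4, 2.2]
opening: 0.23
gripper_force: 30.0
time_s: 30.65
tool_pos: [0.5433, 0.1514, 0.0268]
eef_rot: [0.998, 0.065, -0.0, -0.001]
force: [-0.8, -1.2, 5.0]
opening: 0.223
gripper_force: 30.0
t 30.65 pos [0.543 0.151 0.027] q [-0.149  0.433 -0.292  1.961  0.172  0.772 -1.979] turn [-0.008  0.005  0.001] shift(old) [-0.015  0.032  0.031] shift(new) [-0.015  0.032  0.031] F [-0.846 -1.157  4.995] wt [-0.129  0.245  0.002] open 0.22303682694427723 gf 30.000337958335876
```

```bash

python3 -m creep '[[[0,0,0,0,0,-0.5,0],[0,0,0,0,0,-1,0],[0,0,0,0,0,-1,0],[0,0,0,0,0,-1,0],[0,0,0,0,0,-1,0]]]'
python3 -m creep '[[[0,0,0,-0.133,0.978,0,0],[0,0,0,-0.133,0.978,0,0],[0,0,0,-0.133,0.978,0,0],[0,0,0,-0.133,0.978,0,0],[0,0,0,-0.133,0.978,0,0]]]' >/dev/null
python3 -m creep '[[[0,0,0,-0.133,0.978,0,0],[0,0,0,-0.133,0.978,0,0],[0,0,0,-0.133,0.978,0,0],[0,0,0,-0.133,0.978,0,0],[0,0,0,-0.133,0.978,0,0]]]' >/dev/null
python3 -m creep '[[[0,0,0,-0.133,0.978,0,0],[0,0,0,-0.133,0.978,0,0],[0,0,0,-0.133,0.978,0,0],[0,0,0,0,0,0,0],[0,0,0,0,0,0,0]]]'
python3 corr.py .5416 -.1692 .07 -82.5
python3 - <<'E'
from h import *
a=read_camera("wrist")["pixels"]; b=read_camera("side")["pixels"]
b=cv2.resize(b[70:220,210:410],(560,420)); cv2.imwrite("pics/c7.png",cv2.resize(np.hstack([a,b]),(800,300)))
E
```

```text
time_s: 31.28
tool_pos: [0.5431, 0.1513, 0.1406]
eef_rot: [0.998, 0.066, -0.0, -0.001]
force: [0.6, 0.9, -1.2]
opening: 0.23
gripper_force: 30.0
time_s: 33.15
tool_pos: [0.5419, -0.1688, 0.1391]
eef_rot: [0.998, 0.066, -0.0, -0.001]
force: [-0.8, -0.8, -1.5]
opening: 0.229
gripper_force: 30.0
t 33.15 pos [ 0.542 -0.169  0.139] q [ 0.318  0.288 -0.155  1.871  0.051  0.987 -1.298] turn [-0.011  0.005  0.004] shift(old) [-0.014  0.017  2.764] shift(new) [-0.016  0.013  2.764] F [-0.838 -0.813 -1.544] wt [-0.034  0.158 -0.034] open 0.22850215795709822 gf 29.997053146362305
```

View pics/c7.png

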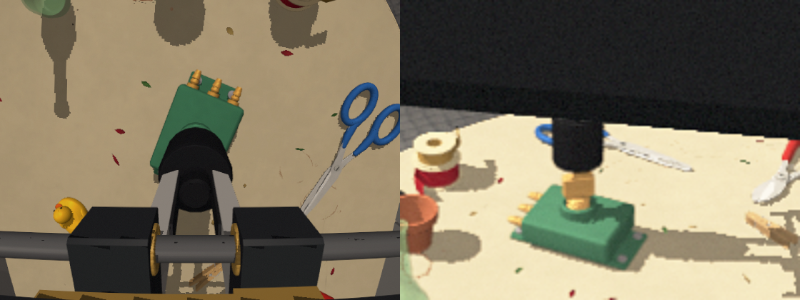

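The picture shows the cap held upright right over the plug. Lowering it now.

```bash

python3 -m creep '[[[0,0,0,-0.01,0.01,0.5,0],[0,0,0,0,0,0.5,0],[0,0,0,0,0,0.5,0],[0,0,0,0,0,0.5,0],[0,0,0,0,0,0.4,0]]]'
python3 -m creep '[[[0,0,0,0,0,0.2,0],[0,0,0,0,0,0.2,0],[0,0,0,0,0,0.05,0],[0,0,0,0,0,0,0]]]'
python3 tq.py 3
```

```text
time_s: 33.88
tool_pos: [0.5414, -0.1697, 0.0777]
eef_rot: [0.998, 0.065, -0.001, -0.001]
force: [-0.4, 0.4, -1.0]
opening: 0.222
gripper_force: 30.0
time_s: 34.38
tool_pos: [0.5417, -0.1698, 0.0677]
eef_rot: [0.998, 0.065, -0.0, -0.001]
force: [-0.2, -0.2, 0.3]
opening: 0.226
gripper_force: 30.0
t 34.52 pos [ 0.5418 -0.1698  0.0678] yaw -82.49 wt [-0.021  0.146  0.014] +- 0.008 F [ 0.04  0.28 -0.74] j3,j7 [-0.15 -1.31] open 0.228 gf 30.0
```

```bash

python3 -m creep '[[[0,0,0,0,0,0.04,0],[0,0,0,0,0,0,0]]]' >/dev/null
python3 tq.py 3
python3 -m creep '[[[0,0,0,0,0,0.03,0],[0,0,0,0,0,0,0]]]' >/dev/null
python3 tq.py 3
```

```text
t 34.92 pos [ 0.5419 -0.1699  0.0668] yaw -82.50 wt [-0.09   0.294  0.033] +- 0.01 F [-0.33 -0.7   4.97] j3,j7 [-0.15 -1.31] open 0.228 gf 30.0
t 35.33 pos [ 0.542  -0.1699  0.0667] yaw -82.50 wt [0.128 1.289 0.019] +- 0.002 F [-4.44  0.53 16.38] j3,j7 [-0.15 -1.31] open 0.226 gf 30.0
```

Seated on the deck (16 N up at z 0.0667, as predicted). I'll release and back off.

```bash

python3 -m creep '[[[0,0,0,0,0,-0.04,0],[0,0,0,0,0,0,60],[0,0,0,0,0,0,60],[0,0,0,0,0,0,60],[0,0,0,0,0,0,60]]]'
python3 -m creep '[[[0,0,0,0,0,-0.6,60],[0,0,0,0,0,-1,60],[0,0,0,0,0,-1,60],[0,0,0,0,0,-1,60],[0,0,0,0,0,0,60]]]'
python3 - <<'E'
from h import *
np.set_printoptions(precision=4,suppress=True)
p=read_camera("wrist"); s=read_camera("side")
A=cloud(p); A=A[np.hypot(A[:,0]-.543,A[:,1]+.169)<.05]
for lo,hi in ((.118,.135),(.09,.106),(.035,.045)):
    q=A[(A[:,2]>lo)&(A[:,2]<hi)]; print(len(q),cv2.minEnclosingCircle((q[:,:2]*1000).astype(np.float32)),np.median(q,0))
t=read_camera("top")
for n in ["duck","vase","clay_pot","glue"]: print(n,[(d["conf"],at_z(t,d["point"],0)) for d in pinpoint(n,t)])
b=cv2.resize(s["pixels"][70:220,210:410],(560,420)); cv2.imwrite("pics/c8.png",cv2.resize(np.hstack([p["pixels"],b]),(800,300)))
E
```

```text
time_s: 35.95
tool_pos: [0.5416, -0.1697, 0.0667]
eef_rot: [0.998, 0.065, -0.001, -0.001]
force: [0.4, 0.8, -0.3]
opening: 0.591
gripper_force: 0.0
time_s: 36.58
tool_pos: [0.543, -0.1701, 0.1595]
eef_rot: [0.998, 0.065, 0.001, 0.0]
force: [-0.1, 0.8, 0.4]
opening: 0.601
gripper_force: 0.0
757 ((543.0466918945312, -170.00830078125), 11.016794204711914) [ 0.5443 -0.1698  0.1265]
3267 ((543.1636962890625, -169.9285888671875), 28.91338539123535) [ 0.5497 -0.1689  0.1002]
3751 ((543.0007934570312, -168.99525451660156), 49.99303436279297) [ 0.566  -0.1612  0.0402]
duck [(0.59, array([ 0.4073, -0.0049,  0.    ]))]
vase [(0.66, array([0.6765, 0.0175, 0.    ]))]
clay_pot [(0.61, array([ 0.7248, -0.1263,  0.    ]))]
glue [(0.75, array([0.7394, 0.1417, 0.    ]))]
```

View pics/c8.png

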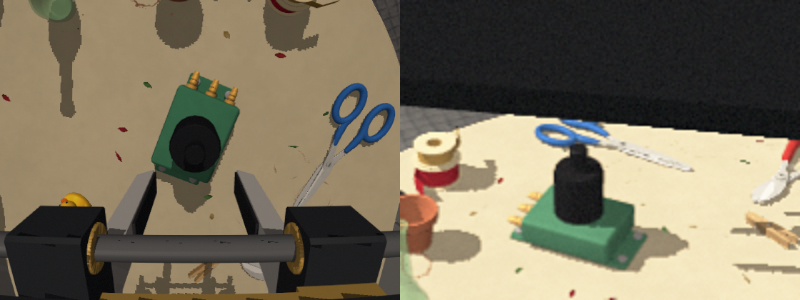

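The cap sits level and fully down: knob top at 0.1265, shoulder at 0.100. The bystanders haven't moved beyond the detector's noise, and the gripper is clear.

```bash
python3 -c "
from plant import *; print(close_job())"
```

```text
the job is handed in; nothing more can be done
None
```

The plug is snug, the dust cap sits fully down on the manifold and has been let go, and the job is handed in at about 37 s; the last paused torque was 0.60 N m, above your 0.5–0.55 but under 0.75, because a friction-only reading of up to 0.18 seemed to be included, and the plug eased back 0.22 rad on release.

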